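# Set the lamp post in its holder at the inspection bench

### The job

At the microscope bench, take the full-width steel tube with the dark ring mark around it (the taller of the two thick tubes) from the black post rack and slide it upright, ringed end down, into the holder with the wide mouth, pushing it down gently until the ring mark is level with the holder's rim; it stays at the depth you push it to, so do not drop it in. Leave the other two posts standing in the rack, and let go of the tube.

Things in the scene. Friction and masses are not known exactly. Their poses are not given: they have to be found in the camera images.
- post: Steel tube to insert: upright, 25 mm diameter, 150 mm long, about 0.14 kg. Origin: centre of its lower end (chamfered), z up along the tube. Dark ring mark, 5 mm wide, centred 60 mm above the lower end. It starts loose in one of the rack's three holes (see stub), lower end 15 mm above the table, top at 165 mm. Grip near the top, pads about 125 mm above its lower end.
- holder_mouth (a point): Centre of the wide holder's mouth at rim level, 100 mm above the table, z up. Fixed sleeve; funnel 43 mm wide at the rim, narrowing over 12 mm to an upright 29 mm bore. A carrier inside (top 25 to 35 mm below the rim at first) holds the tube's weight, yields to about 5 N down, stays where left, stops at 80 mm. The similar narrow holder (16 mm bore, 26 mm mouth) is not used.
- stub: Bystander: plain steel tube, 25 mm diameter, 105 mm long, no ring mark. Origin: centre of its lower end, z up. It stands in another hole of the black rack. The rack is fixed, 45 mm tall, 80 by 240 mm, with three holes in a straight row 75 mm apart, 28 mm wide and 30 mm deep; which post is in which hole varies.
- slim: Bystander: slim steel rod, 14 mm diameter on a 25 mm wide foot 50 mm tall, 150 mm long in all (top 165 mm above the table), in the remaining hole of the rack. Origin: centre of its lower end, z up.
There are look-alikes about, which are no part of the job. Leave any purple look-alike of the part that bears holder_mouth alone.

How it is judged:
By the outcome, as a careful person would: the job done as asked, in the order asked, and still so for the second after the job is handed in, with the robot touching nothing.
It also fails if it takes over 40 s, if anything falls off the work surface, if the arm or the gripper's body presses on something with over 40 N, if the wrist force passes 120 N, or if a joint passes its speed limit or range.

### The arm

A 6-joint arm with a two-finger parallel gripper is mounted at the origin on the work surface. World frame = base frame: x ahead of the robot, y to its left, z up, the work surface at z = 0. Lengths are in m, angles in rad, forces in N, time in s.
With the tool pointing down it reaches from about 0.35 to 0.975 m from the base axis. Payload 4.9 kg.
Tool frame: the origin (TCP) lies on the centre line of the jaws, within the pads' length; the fingertips stand 14 mm ahead of it and the grasp point (between the pads) lies 5 mm behind it; y points along the fingers, z is the direction in which the jaws open and shut, and the axes are right-handed (so a half turn about y gives the same grasp; the last joint's range is limited). The gripper opens to 85 mm and grips with 20 to 120 N. Pads are 22 mm wide; open, the fingers measure 114 mm over their backs; the gripper's body (76 mm by 85 mm) begins 54 mm behind the grasp point. The pads swing forward as they close: fully open they stand 13 mm farther back than shut.
Start: joints at [-1.371, 0.053, 1.613, -0, 1.476, -0.119], TCP at [0.196, -0.593, 0.245] pointing down, gripper open.
Joint ranges: [-3.01, 3.01], [-1.01, 2.22], [0.06, 2.58], [-1.02, 4.17], [0.09, 2.62], [-3.14, 3.14]. Speed limits (rad/s): [2.57, 2.57, 3.14, 3.14, 3.14, 3.14].

### API

Orientations are given as a rotation vector (axis times angle).
In Python, from station import ctrl gives the robot as it stands.
- The arm moves only by the tool servo_tool, never from a script. Its arguments are lists of equal length, an entry for each row: "delta_pos": the shift along the tool's x, y, z in m, a list of three; "dr": the turn, a rotation vector about the tool's x, y, z in degrees, a list of three; "grip": the opening, from 0 (shut) to 1 (fully open). In form: {"delta_pos": [[x, y, z], ...], "dr": [[rx, ry, rz], ...], "grip": [grip, ...]}. A call has 1 to 5 rows; each row shifts and turns the pose as measured when the row begins, along the tool's axes as they then stand; what a row does not reach is not made up. A row lasts 1/8 s, in which the tool goes at most 62.5 mm and 10.7 degrees, less where a joint would pass 70% of its speed; a pose out of reach is approached as far as the arm can. A call is refused whole if a number of a shift passes 0.0625 or a number of a turn 10.7, either way. A call with a gripper value outside its range is refused whole. The fingers move at their own pace and stop on an object; "grip_force" is the grip in N (left out, the last holds). Time passes only in rows, so rows that do not move let the fingers close. It gives the time, the measured TCP pose, the force and the opening at its end, in the units of the state.
- ctrl.get_obs(): the state, without advancing time (a new reading comes with each control period).
- ctrl.get_image(name): name is "scene" or "top" or "wrist"; returns the picture (480x640x3 uint8, red, green, blue); there is no depth.
- ctrl.camera_params(name): a dict with "fovy" (degrees; the focal length in pixels is half the picture's height over the tangent of half this angle, whatever the lens; pixels are square), "cx", "cy" (the principal point, pixels), "k1" (the pictures are not rectified: a ray, as slopes to the right and down, at radius r is drawn at 1 + k1 r^2 times it, then the intrinsics apply), "eye" and "rotation" of the camera in the world. Camera axes: x right, y down, z forward; pixel columns grow to the right and rows downward; lengths in m; the calibration is good to about 2 mm. A picture is of the moment at which its call begins: read the wrist's pose just before it. camera_params takes no time and is no camera call; for the wrist camera it gives the pose at the moment of the call.
- ctrl.finish_job(): hands the job in, once; it reports no verdict.
Trained networks look in the newest picture that a camera, given by its name, has taken for a name from the list of things; names that differ only in an ending like _2 or _b are one class to them, and where a whole thing is asked for, a point or a joint stands for the part that bears it (a point fixed in the world has none). Each returns a list of dicts, best first, with "score" (0 to 1); they miss things now and then, are a little off and sometimes report something else, mostly with a low value. They report only what shows in the picture. A call takes as long as a camera call. They do not tell look-alikes from the thing itself.
- ctrl.masks_of(camera, label): "pixels" (480x640 bool, what is visible of it) and "extent" ([left, top, right, bottom] in pixels, round what is visible of it).
The state is a dict: "t": time; "q": joint angles; "dq": joint speeds; "effort": joint torques, N m; "tool_pos": TCP position; "tool_rot": TCP orientation; "contact_force": force on the tool from outside, world axes, zero at the start; "wrist_torque": the same for the moment, N m; "opening": finger opening in m.
Only numpy, scipy, OpenCV 4.12 (cv2) and the standard library are available. Lean on these libraries where they do the work, as an engineer would, in place of code of your own. Each camera call takes 0.05 s, during which the arm holds its last target.

## Working session

There is one attempt and no reset: what is moved stays moved. The work goes in short steps, Python scripts to look and compute and a tool call to move; the robot and the scene stay as the last step left them, time stands still between calls to the robot, and variables do not carry over. Pictures are saved under pics/ and viewed, and the job is handed in when it is done.

Besides the shell and the picture viewer there is one more tool, called after ">>>" by a JSON object that holds its "method" and its "body". servo_tool: Moves the arm, as the interface text tells. Its arguments: {"type":"object","properties":{"delta_pos":{"type":"array","items":{"type":"array","items":{"type":"number"}}},"dr":{"type":"array","items":{"type":"array","items":{"type":"number"}}},"grip":{"type":"array","items":{"type":"number"}},"grip_force":{"type":"number"}},"required":["delta_pos","dr","grip"]}

```bash
mkdir -p pics; ls; python3 - <<'E'
from station import ctrl
import cv2
o=ctrl.get_obs(); print({k:o[k] for k in ("t","tool_pos","tool_rot","contact_force","opening")})
for n in ("scene","top"):
    im=ctrl.get_image(n); cv2.imwrite(f"pics/{n}0.png",im[:,:,::-1]); print(n,ctrl.camera_params(n))
    for l in ("post","holder_mouth"):
        for m in ctrl.masks_of(n,l): print(l,m["score"],m["extent"],m["pixels"].sum())
E
```

```text
pics
{'t': 0.0, 'tool_pos': array([ 0.19576283, -0.59291991,  0.24404473]), 'tool_rot': array([-0.32950724,  2.05137999, -2.04707995]), 'contact_force': array([-0.7467549 , -0.08879259,  0.18435798]), 'opening': 0.08533400028297669}
scene {'fovy': 57.02841585061244, 'cx': 320.46480475016756, 'cy': 238.94861122154038, 'k1': 0.03621524501285502, 'eye': array([1.11996412, 0.32129083, 0.75951075]), 'rotation': array([-1.31602655, -2.16158875,  0.97022762])}
post 0.68 [333.4, 241.6, 347.4, 293.8] 602
holder_mouth 0.95 [296.4, 206.4, 346.9, 258.6] 1216
holder_mouth 0.81 [146.7, 209.3, 196.6, 257.6] 1408
holder_mouth 0.8 [239.5, 191.4, 288.5, 239.6] 1087
holder_mouth 0.59 [194.4, 171.1, 234.3, 215.9] 1045
top {'fovy': 48.37690478606726, 'cx': 326.83274622908283, 'cy': 235.0762052441177, 'k1': -0.023400968263770788, 'eye': array([ 0.28858628, -0.03446808,  1.06606324]), 'rotation': array([-2.1167633 ,  2.13144852, -0.21691382])}
post 0.73 [260.1, 197.1, 280.9, 225.6] 369
holder_mouth 0.74 [306.9, 273.2, 364.7, 333.3] 2157
holder_mouth 0.73 [475.6, 184.6, 535.5, 239.7] 2130
holder_mouth 0.69 [403.4, 197.8, 452.3, 248.0] 2063
holder_mouth 0.68 [389.8, 264.3, 449.0, 326.1] 2175
holder_mouth 0.64 [481.9, 272.3, 541.4, 332.1] 2231
```

View pics/scene0.png

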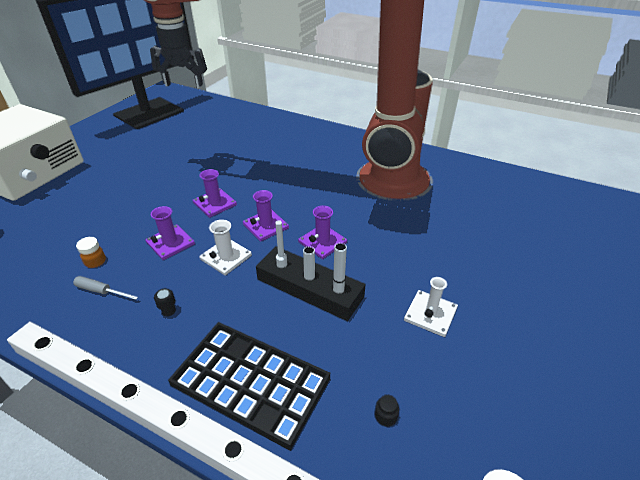

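View pics/top0.png

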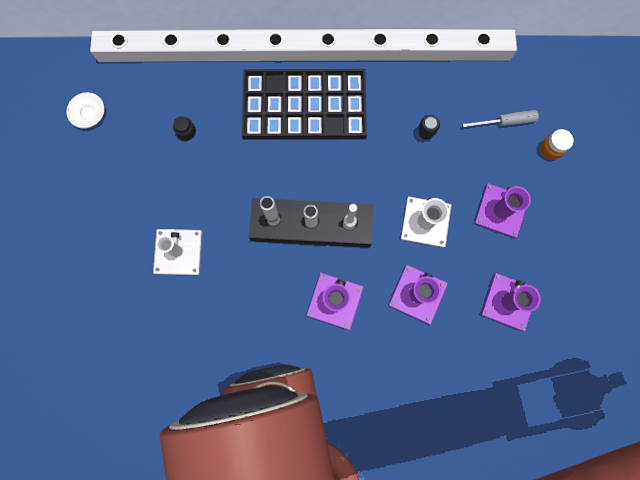

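```bash
python3 - <<'E'
import cv2
a=cv2.imread("pics/scene0.png");cv2.imwrite("pics/scene0z.png",cv2.resize(a[160:310,130:370],None,fx=3.3,fy=3.3,interpolation=3))
a=cv2.imread("pics/top0.png");cv2.imwrite("pics/top0z.png",cv2.resize(a[150:350,230:550],None,fx=2.5,fy=2.5,interpolation=3))
E
```

```text
(no output)
```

View pics/scene0z.png

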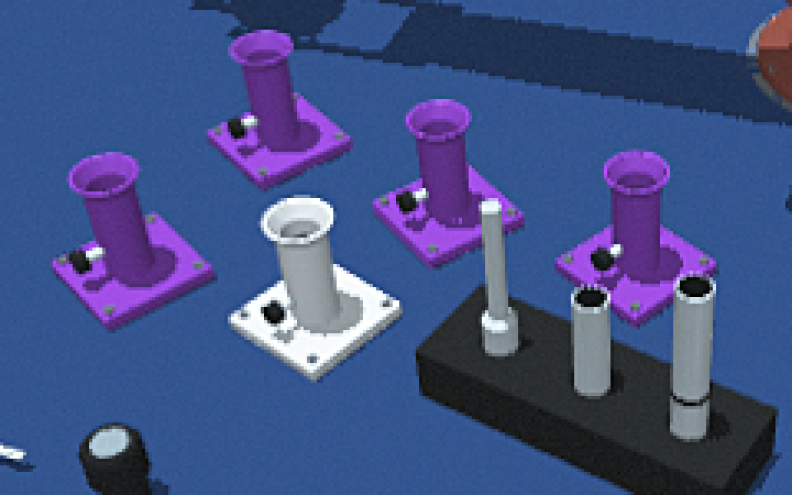

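View pics/top0z.png

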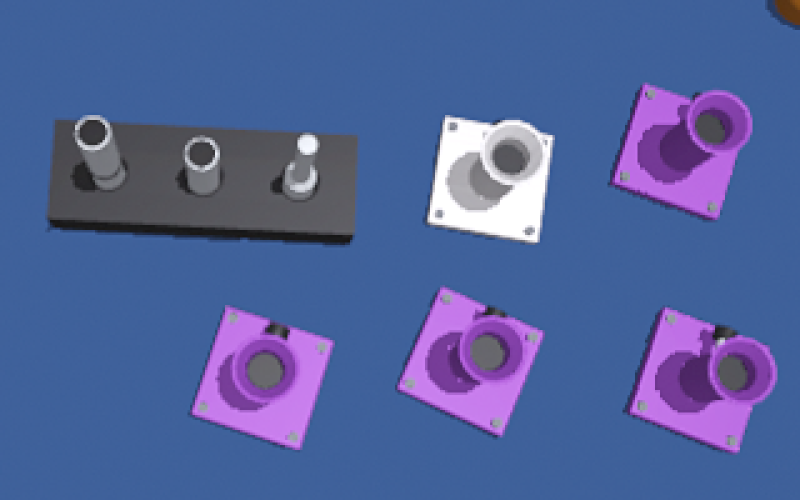

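The ringed tube's top is at about scene (341,247) and top (267,203), in the left-end rack hole. The white wide holder's rim is at about scene (220,227) and top (435,211). I'll triangulate both.

```bash
cat > h.py <<'E'
import numpy as np, cv2
from scipy.spatial.transform import Rotation as R
def K(p):
    f=240/np.tan(np.radians(p["fovy"]/2)); return np.array([[f,0,p["cx"]],[0,f,p["cy"]],[0,0,1]])
def rot(p):
    r=np.array(p["rotation"]); return R.from_rotvec(r).as_matrix() if r.ndim==1 else r
def ray(p,uv):
    n=cv2.undistortPoints(np.array([[uv]],float),K(p),np.array([p["k1"],0,0,0.])).ravel()
    d=rot(p)@np.array([n[0],n[1],1]); return np.array(p["eye"]),d/np.linalg.norm(d)
def tri(*rays):
    A=sum(np.eye(3)-np.outer(d,d) for e,d in rays); b=sum((np.eye(3)-np.outer(d,d))@e for e,d in rays)
    x=np.linalg.solve(A,b); return x,[np.linalg.norm((np.eye(3)-np.outer(d,d))@(x-e)) for e,d in rays]
def atz(r,z): e,d=r; return e+d*(z-e[2])/d[2]
def proj(p,X):
    Rw=rot(p); return cv2.projectPoints(np.atleast_2d(X).astype(float),cv2.Rodrigues(Rw.T)[0],-Rw.T@p["eye"],K(p),np.array([p["k1"],0,0,0.]))[0][:,0]
E
python3 - <<'E'
from h import *
from station import ctrl
s,t=ctrl.camera_params("scene"),ctrl.camera_params("top")
for n,us,ut,z in (("post",(340.9,246.7),(267.2,203.2),.165),("stub",(130+591/3.3,160+299/3.3),(230+202/2.5,150+152/2.5),.12),("slim",(130+491/3.3,160+207/3.3),(230+308/2.5,150+145/2.5),.165),("holder",(220.3,227),(435.2,210.8),.1),("holehole",(220.3,227),(435.2,210.8),.1)):
    a,b=ray(s,us),ray(t,ut); print(n,tri(a,b),atz(a,z),atz(b,z))
o=ctrl.get_obs(); print(R.from_rotvec(o["tool_rot"]).as_matrix().round(3))
E
```

```text
post (array([0.52303815, 0.05987763, 0.16158345]), [np.float64(0.0005122458797267937), np.float64(0.000512245879726796)]) [0.52625159 0.06184089 0.165     ] [0.5223548  0.05905272 0.165     ]
stub (array([ 0.51995857, -0.01507674,  0.1161029 ]), [np.float64(0.0007016838506753023), np.float64(0.0007016838506752984)]) [ 0.52335674 -0.01237756  0.12      ] [ 0.51931475 -0.01578773  0.12      ]
slim (array([ 0.51403733, -0.09038439,  0.16006589]), [np.float64(0.0002592096848678016), np.float64(0.00025920968486780997)]) [ 0.51895477 -0.0867397   0.165     ] [ 0.51293295 -0.09031035  0.165     ]
holder (array([ 0.52407059, -0.24815063,  0.09462264]), [np.float64(0.0003348184092124375), np.float64(0.000334818409212549)]) [ 0.52882367 -0.24318395  0.1       ] [ 0.522946   -0.24726723  0.1       ]
holehole (array([ 0.52407059, -0.24815063,  0.09462264]), [np.float64(0.0003348184092124375), np.float64(0.000334818409212549)]) [ 0.52882367 -0.24318395  0.1       ] [ 0.522946   -0.24726723  0.1       ]
[[-0.95  -0.     0.313]
 [-0.313  0.001 -0.95 ]
 [-0.    -1.    -0.001]]
```

```bash
cat >> h.py <<'E'
def plan(o,tgt,yaw,n,show=5):
    """rows from current pose to tgt, tool y down, tool z(jaw) at yaw deg"""
    M=R.from_rotvec(o["tool_rot"]); p=np.array(o["tool_pos"]); c,s=np.cos(np.radians(yaw)),np.sin(np.radians(yaw))
    z=np.array([c,s,0]);y=np.array([0,0,-1.]);x=np.cross(y,z)
    T=R.from_matrix(np.c_[x,y,z]); dr=(M.inv()*T).as_rotvec()/n; dp=(np.array(tgt)-p)/n
    P=[];D=[]
    for i in range(n):
        P.append(M.inv().apply(dp).round(4).tolist()); D.append(np.degrees(dr).round(2).tolist()); M=M*R.from_rotvec(dr)
    for i in range(0,n,5): print(P[i:i+5],D[i:i+5])
E
python3 - <<'E'
from h import *
from station import ctrl
plan(ctrl.get_obs(),[.47,-.25,.29],0,9)
E
```

```text
[[-0.0409, -0.005, -0.0267], [-0.0442, -0.005, -0.0208], [-0.0466, -0.005, -0.0144], [-0.0482, -0.005, -0.0078], [-0.0488, -0.005, -0.0011]] [[0.0, -7.97, -0.0], [0.0, -7.97, -0.0], [0.0, -7.97, -0.0], [0.0, -7.97, -0.0], [0.0, -7.97, -0.0]]
[[-0.0485, -0.005, 0.0057], [-0.0472, -0.005, 0.0124], [-0.045, -0.005, 0.0188], [-0.042, -0.005, 0.0249]] [[0.0, -7.97, -0.0], [0.0, -7.97, -0.0], [0.0, -7.97, -0.0], [0.0, -7.97, -0.0]]
```

>>> {"method": "servo_tool", "body": {"delta_pos": [[-0.041, -0.005, -0.027], [-0.044, -0.005, -0.021], [-0.047, -0.005, -0.014], [-0.048, -0.005, -0.008], [-0.049, -0.005, -0.001]], "dr": [[0, -8, 0], [0, -8, 0], [0, -8, 0], [0, -8, 0], [0, -8, 0]], "grip": [1, 1, 1, 1, 1]}}

```text
t: 0.92
tool_pos: [0.3486, -0.3974, 0.2696]
tool_rot: [-0.904, 1.594, -1.592]
contact_force: [0.3, 0.0, 0.3]
opening: 0.0855
```

>>> {"method": "servo_tool", "body": {"delta_pos": [[-0.048, -0.005, 0.006], [-0.047, -0.005, 0.012], [-0.045, -0.005, 0.019], [-0.042, -0.005, 0.025], [0, 0, 0]], "dr": [[0, -8, 0], [0, -8, 0], [0, -8, 0], [0, -8, 0], [0, 0, 0]], "grip": [1, 1, 1, 1, 1]}}

```text
t: 1.55
tool_pos: [0.4707, -0.2345, 0.2917]
tool_rot: [-1.228, 1.175, -1.178]
contact_force: [0.2, -1.8, -0.7]
opening: 0.0853
```

```bash
cat > look.py <<'E'
from h import *
from station import ctrl
import sys
o=ctrl.get_obs(); print(o["t"],o["tool_pos"],o["contact_force"],o["opening"],R.from_rotvec(o["tool_rot"]).as_matrix().round(3).tolist())
p=ctrl.camera_params("wrist"); im=ctrl.get_image("wrist"); cv2.imwrite(f"pics/{sys.argv[1]}.png",im[:,:,::-1]); np.save(f"pics/{sys.argv[1]}.npy",p,allow_pickle=True); print(p)
E
python3 look.py w1
```

```text
1.55 [ 0.47072823 -0.23449416  0.29167519] [ 0.24266177 -1.79864205 -0.65309233] 0.08526337119550063 [[0.044, 0.003, 0.999], [-0.999, 0.0, 0.044], [-0.0, -1.0, 0.003]]
{'fovy': 71.85586948738953, 'cx': 321.06285048442993, 'cy': 243.40101338909875, 'k1': 0.010152354334031105, 'eye': array([ 0.46756252, -0.1630796 ,  0.4208546 ]), 'rotation': array([2.85839246, 0.06238306, 0.01185676])}
```

View pics/w1.png

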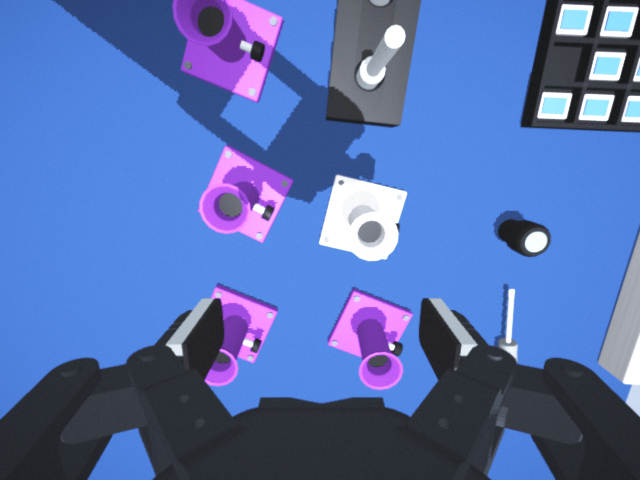

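Wrist view: the white wide mouth is centred near (373,236) and the slim rod is at (393,38). I'll take a second view with the arm moved toward the rack, over the post.

>>> {"method": "servo_tool", "body": {"delta_pos": [[-0.05, 0, 0.013], [-0.05, 0, 0.013], [0, 0, 0]], "dr": [[0, 2.5, 0], [0, 0, 0], [0, 0, 0]], "grip": [1, 1, 1]}}

```text
t: 1.98
tool_pos: [0.4932, -0.1363, 0.2905]
tool_rot: [-1.204, 1.217, -1.219]
contact_force: [-0.4, -1.0, -0.2]
opening: 0.0857
```

```bash
python3 look.py w2
```

```text
1.975 [ 0.4931756  -0.13631963  0.29046427] [-0.35336798 -1.04491705 -0.23265838] 0.08574220698855645 [[-0.012, 0.001, 1.0], [-1.0, -0.001, -0.012], [0.001, -1.0, 0.001]]
{'fovy': 71.85586948738953, 'cx': 321.06285048442993, 'cy': 243.40101338909875, 'k1': 0.010152354334031105, 'eye': array([ 0.49430951, -0.06468832,  0.41955882]), 'rotation': array([ 2.85778118, -0.01800611, -0.00288047])}
```

View pics/w2.png

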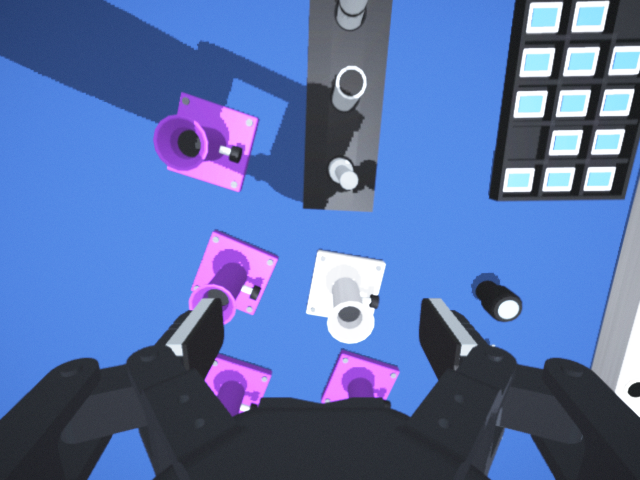

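Holder rim is near (350,321) here, and the post is cut off at the top edge. I'll move on toward the post.

>>> {"method": "servo_tool", "body": {"delta_pos": [[-0.05, 0, 0.007], [-0.05, 0, 0.007], [0, 0, 0]], "dr": [[0, -0.7, 0], [0, 0, 0], [0, 0, 0]], "grip": [1, 1, 1]}}

```text
t: 2.4
tool_pos: [0.5075, -0.0418, 0.2895]
tool_rot: [-1.207, 1.217, -1.221]
contact_force: [-0.7, -0.7, -0.4]
opening: 0.0852
```

```bash
python3 look.py w3; python3 - <<'E'
import cv2,numpy as np
f=lambda n,x,y,w,h,s: cv2.resize(cv2.imread(f"pics/{n}.png")[y:y+h,x:x+w],None,fx=s,fy=s,interpolation=cv2.INTER_CUBIC)
a=f("w1",330,195,80,80,4.9);b=f("w2",310,280,80,80,4.9)
cv2.imwrite("pics/hz.png",np.hstack([a,b]))
E
```

```text
2.4 [ 0.50753288 -0.04175919  0.28954041] [-0.73581411 -0.65872982 -0.37012436] 0.08516550651829914 [[-0.013, -0.001, 1.0], [-1.0, -0.004, -0.013], [0.004, -1.0, -0.001]]
{'fovy': 71.85586948738953, 'cx': 321.06285048442993, 'cy': 243.40101338909875, 'k1': 0.010152354334031105, 'eye': array([0.50883833, 0.03024267, 0.41845641]), 'rotation': array([ 2.85481591, -0.01804482, -0.00466757])}
```

View pics/w3.png

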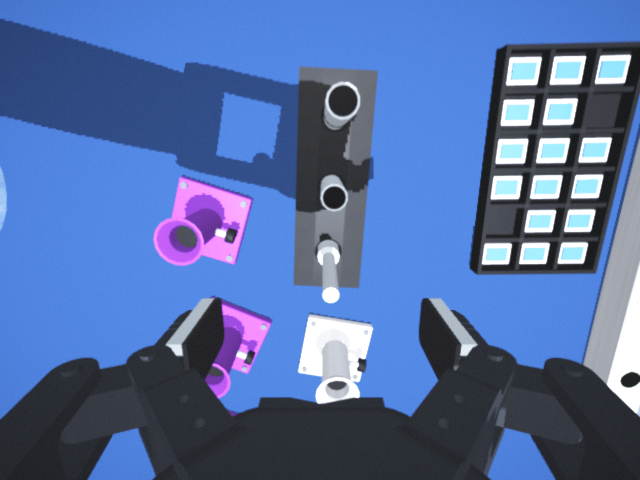

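View pics/hz.png

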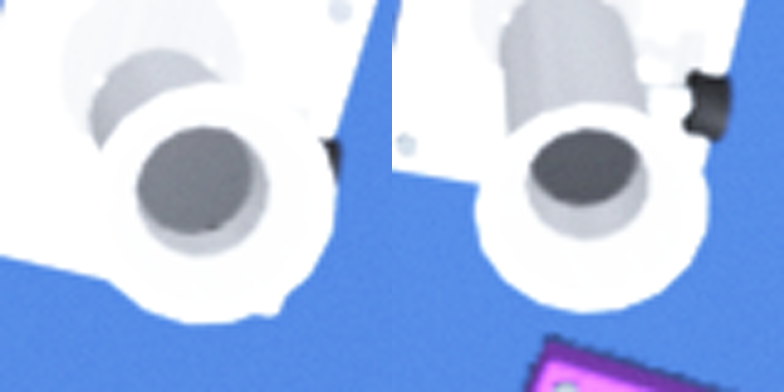

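```bash
python3 - <<'E'
from h import *
from station import ctrl
s,t=ctrl.camera_params("scene"),ctrl.camera_params("top")
w1,w2,w3=[np.load(f"pics/w{i}.npy",allow_pickle=True).item() for i in (1,2,3)]
rs=[ray(s,(220.3,227)),ray(t,(435.2,210.8)),ray(w1,(374.1,236.4)),ray(w2,(350.8,322.2))]
print("rim",tri(*rs),tri(*rs[2:]),[atz(r,.1).round(4) for r in rs])
rb=[ray(w1,(371.2,233.8)),ray(w2,(349.9,317.7))]; print("bore",tri(*rb),[atz(r,.088) for r in rb])
im=cv2.imread("pics/w3.png"); cv2.imwrite("pics/pz.png",cv2.resize(im[70:220,300:380],None,fx=4,fy=4,interpolation=2))
for n,us,ut,uw,z in (("post",(340.9,246.7),(267.2,203.2),(342.2,103),.165),("stub",(130+591/3.3,160+299/3.3),(230+202/2.5,150+152/2.5),(334.5,195),.12)):
    r=[ray(s,us),ray(t,ut),ray(w3,uw)]; print(n,tri(*r),[atz(q,z).round(4) for q in r])
E
```

```text
rim (array([ 0.52470153, -0.24802909,  0.09571941]), [np.float64(0.000918795022003293), np.float64(0.0007285302614655046), np.float64(0.001243658182904845), np.float64(0.0011400144082354866)]) (array([ 0.52428276, -0.24582209,  0.10212415]), [np.float64(0.0004650298027372325), np.float64(0.00046502980273715626)]) [array([ 0.5288, -0.2432,  0.1   ]), array([ 0.5229, -0.2473,  0.1   ]), array([ 0.5251, -0.2465,  0.1   ]), array([ 0.524 , -0.2468,  0.1   ])]
bore (array([ 0.52363461, -0.24623337,  0.09120381]), [np.float64(0.00016374169648543081), np.float64(0.00016374169648515716)]) [array([ 0.52401752, -0.24699092,  0.088     ]), array([ 0.52407984, -0.24806643,  0.088     ])]
post (array([0.52342414, 0.05972257, 0.16167711]), [np.float64(0.0008182165206061222), np.float64(0.0003761097173026052), np.float64(0.0007050897893436869)]) [array([0.5263, 0.0618, 0.165 ]), array([0.5224, 0.0591, 0.165 ]), array([0.5238, 0.059 , 0.165 ])]
stub (array([ 0.52008751, -0.01436021,  0.11610483]), [np.float64(0.0002699418445756706), np.float64(0.0013620888921153224), np.float64(0.001325016678767573)]) [array([ 0.5234, -0.0124,  0.12  ]), array([ 0.5193, -0.0158,  0.12  ]), array([ 0.52  , -0.0125,  0.12  ])]
```

View pics/pz.png

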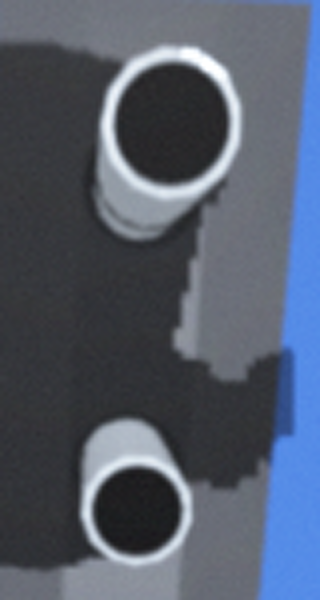

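```bash
python3 - <<'E'
from h import *
from station import ctrl
plan(ctrl.get_obs(),[.5238,.060,.22],0,3)
E
```

```text
[[-0.0345, 0.023, 0.005], [-0.0345, 0.0231, 0.0051], [-0.0344, 0.0231, 0.0053]] [[0.02, -0.27, 0.09], [0.02, -0.27, 0.09], [0.02, -0.27, 0.09]]
```

>>> {"method": "servo_tool", "body": {"delta_pos": [[-0.036, 0.015, 0.005], [-0.036, 0.015, 0.005], [-0.035, 0.015, 0.005], [0, 0.01, 0], [0, 0, 0]], "dr": [[0, -0.4, 0.1], [0, -0.4, 0.1], [0, 0, 0], [0, 0, 0], [0, 0, 0]], "grip": [1, 1, 1, 1, 1], "grip_force": 40}}

```text
t: 3.08
tool_pos: [0.5252, 0.0539, 0.2325]
tool_rot: [-1.206, 1.219, -1.226]
contact_force: [-0.2, -0.2, 0.5]
opening: 0.0854
```

```bash
python3 look.py w4;python3 - <<'E'
from h import *
from station import ctrl
plan(ctrl.get_obs(),[.5238,.060,.134],0,4)
E
```

```text
3.075 [0.52523356 0.05388325 0.23246499] [-0.22543287 -0.22656197  0.46153511] 0.08535519880183322 [[-0.017, -0.0, 1.0], [-1.0, -0.006, -0.017], [0.006, -1.0, -0.0]]
{'fovy': 71.85586948738953, 'cx': 321.06285048442993, 'cy': 243.40101338909875, 'k1': 0.010152354334031105, 'eye': array([0.52681002, 0.12620838, 0.36119606]), 'rotation': array([ 2.85228605, -0.02442328, -0.00498759])}
[[-0.0017, 0.0248, -0.0005], [-0.0016, 0.0248, -0.0005], [-0.0016, 0.0248, -0.0005], [-0.0016, 0.0248, -0.0004]] [[-0.01, -0.25, 0.09], [-0.01, -0.25, 0.09], [-0.01, -0.25, 0.09], [-0.01, -0.25, 0.09]]
```

View pics/w4.png

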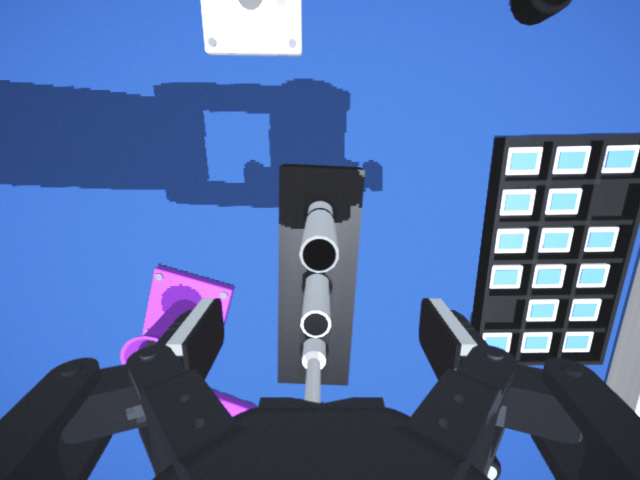

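```bash
python3 - <<'E'
from h import *
w3,w4=[np.load(f"pics/w{i}.npy",allow_pickle=True).item() for i in (3,4)]
r=[ray(w3,(342.5,100.5)),ray(w4,(319,254))]
print(tri(*r),[atz(q,.165).round(4) for q in r])
E
```

```text
(array([0.5241304 , 0.06067895, 0.16411365]), [np.float64(6.178893284860027e-05), np.float64(6.178893284864012e-05)]) [array([0.524 , 0.0606, 0.165 ]), array([0.5242, 0.061 , 0.165 ])]
```

The measured top is at z=0.164 m, which fits the expected 0.165. The post is at (0.524, 0.0607). Going down.

>>> {"method": "servo_tool", "body": {"delta_pos": [[-0.007, 0.01, -0.001], [0, 0.025, 0], [0, 0.025, 0], [0, 0.025, 0], [0, 0.012, 0]], "dr": [[0, -0.9, 0.4], [0, 0, 0], [0, 0, 0], [0, 0, 0], [0, 0, 0]], "grip": [1, 1, 1, 1, 1]}}

```text
t: 3.75
tool_pos: [0.5272, 0.0575, 0.1363]
tool_rot: [-1.199, 1.207, -1.216]
contact_force: [-0.1, 0.0, 0.6]
opening: 0.085
```

```bash
python3 - <<'E'
from h import *
from station import ctrl
o=ctrl.get_obs();print(o["tool_pos"],o["contact_force"],o["t"])
plan(o,[.524,.0607,.135],0,1)
E
```

```text
[0.52719165 0.0574761  0.13632888] [-0.06921591  0.02213807  0.5982908 ] 3.75
[[-0.0032, 0.0013, -0.0032]] [[-0.5, -0.3, -0.06]]
```

>>> {"method": "servo_tool", "body": {"delta_pos": [[-0.003, 0.001, -0.003], [-0.001, 0, -0.001], [0, 0, 0]], "dr": [[-0.5, -0.3, 0], [0, 0, 0], [0, 0, 0]], "grip": [1, 1, 1]}}

```text
t: 4.12
tool_pos: [0.5237, 0.0614, 0.1366]
tool_rot: [-1.207, 1.209, -1.209]
contact_force: [-0.5, -0.4, -0.1]
opening: 0.0854
```

>>> {"method": "servo_tool", "body": {"delta_pos": [[0.0005, 0.001, 0], [0, 0, 0], [0, 0, 0], [0, 0, 0], [0, 0, 0]], "dr": [[0, 0, 0], [0, 0, 0], [0, 0, 0], [0, 0, 0], [0, 0, 0]], "grip": [0, 0, 0, 0, 0], "grip_force": 50}}

```text
t: 4.75
tool_pos: [0.5246, 0.0609, 0.1374]
tool_rot: [-1.206, 1.207, -1.21]
contact_force: [-0.5, 0.7, -0.7]
opening: 0.0238
```

>>> {"method": "servo_tool", "body": {"delta_pos": [[0, 0, 0], [0, 0, 0], [0, 0, 0]], "dr": [[0, 0, 0], [0, 0, 0], [0, 0, 0]], "grip": [0, 0, 0]}}

```text
t: 5.12
tool_pos: [0.5247, 0.0609, 0.1374]
tool_rot: [-1.206, 1.207, -1.21]
contact_force: [-0.3, -0.8, 0.4]
opening: 0.0238
```

>>> {"method": "servo_tool", "body": {"delta_pos": [[0, -0.01, 0], [0, -0.02, 0], [0, -0.03, 0], [0, -0.03, 0], [0, -0.03, 0]], "dr": [[0, 0, 0], [0, 0, 0], [0, 0, 0], [0, 0, 0], [0, 0, 0]], "grip": [0, 0, 0, 0, 0]}}

```text
t: 5.75
tool_pos: [0.5216, 0.0608, 0.2571]
tool_rot: [-1.212, 1.213, -1.206]
contact_force: [-0.0, -0.9, -2.2]
opening: 0.0241
```

>>> {"method": "servo_tool", "body": {"delta_pos": [[0, -0.04, 0], [0, -0.04, 0], [0, -0.02, 0], [0, 0, 0]], "dr": [[0, 0, 0], [0, 0, 0], [0, 0, 0], [0, 0, 0]], "grip": [0, 0, 0, 0]}}

```text
t: 6.25
tool_pos: [0.522, 0.0607, 0.3632]
tool_rot: [-1.209, 1.21, -1.208]
contact_force: [0.5, 1.0, -1.6]
opening: 0.0236
```

```bash
python3 - <<'E'
from h import *
from station import ctrl
o=ctrl.get_obs();print(o["tool_pos"],o["contact_force"],o["t"],o["opening"])
plan(o,[.524,-.247,.31],0,7)
im=ctrl.get_image("scene"); cv2.imwrite("pics/s1.png",im[:,:,::-1])
E
```

```text
[0.5220494  0.06072121 0.36324383] [ 0.46867746  0.96138367 -1.64549035] 6.25 0.02362607025572005
[[0.044, 0.0076, 0.0003], [0.044, 0.0076, 0.0003], [0.044, 0.0076, 0.0003], [0.044, 0.0076, 0.0003], [0.044, 0.0076, 0.0003]] [[0.0, 0.0, -0.01], [0.0, 0.0, -0.01], [0.0, 0.0, -0.01], [0.0, 0.0, -0.01], [0.0, 0.0, -0.01]]
[[0.044, 0.0076, 0.0003], [0.044, 0.0076, 0.0003]] [[0.0, 0.0, -0.01], [0.0, 0.0, -0.01]]
```

View pics/s1.png

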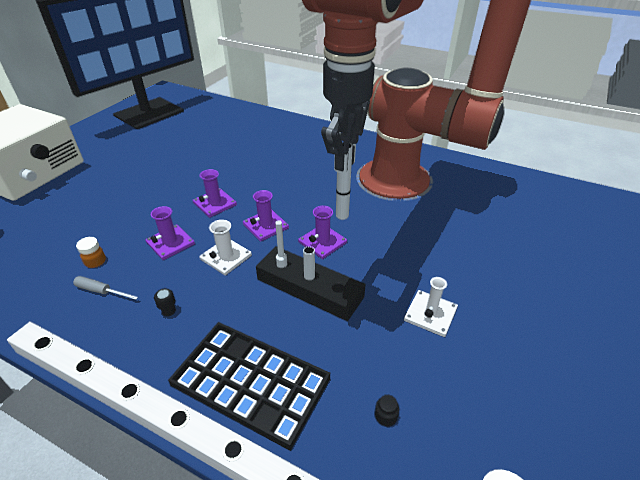

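The tube is held upright with the ring down, and the other two posts are still standing. I'll carry it level to above the holder.

>>> {"method": "servo_tool", "body": {"delta_pos": [[0.03, 0, 0], [0.044, 0, 0], [0.044, 0, 0], [0.044, 0, 0], [0.044, 0, 0]], "dr": [[0, 0, 0], [0, 0, 0], [0, 0, 0], [0, 0, 0], [0, 0, 0]], "grip": [0, 0, 0, 0, 0]}}

```text
t: 6.92
tool_pos: [0.5187, -0.1472, 0.3471]
tool_rot: [-1.223, 1.223, -1.189]
contact_force: [0.7, 0.2, -1.8]
opening: 0.0237
```

>>> {"method": "servo_tool", "body": {"delta_pos": [[0.044, 0.01, 0], [0.035, 0.02, 0], [0.02, 0.02, 0], [0.005, 0.01, 0], [0, 0, 0]], "dr": [[0, 0, 0], [0, 0, 0], [0, 0, 0], [0, 0, 0], [0, 0, 0]], "grip": [0, 0, 0, 0, 0]}}

```text
t: 7.55
tool_pos: [0.514, -0.2535, 0.2725]
tool_rot: [-1.224, 1.241, -1.177]
contact_force: [0.0, 0.0, -1.6]
opening: 0.0239
```

```bash
python3 - <<'E'
from h import *
from station import ctrl
o=ctrl.get_obs();print(o["tool_pos"],o["contact_force"],o["t"],o["opening"])
plan(o,[.524,-.247,.26],0,2)
E
```

```text
[ 0.51401719 -0.25345644  0.27253849] [ 0.02702381  0.03284862 -1.56708954] 7.55 0.023870904520514703
[[-0.0031, 0.0061, 0.0052], [-0.0032, 0.0062, 0.0051]] [[1.01, 0.11, -0.5], [1.01, 0.11, -0.5]]
```

>>> {"method": "servo_tool", "body": {"delta_pos": [[-0.003, 0.002, 0.005], [-0.003, 0.002, 0.005], [0, 0, 0], [0, 0, 0]], "dr": [[1, 0.1, -0.5], [1, 0.1, -0.5], [0, 0, 0], [0, 0, 0]], "grip": [0, 0, 0, 0]}}

```text
t: 8.05
tool_pos: [0.5262, -0.2443, 0.2711]
tool_rot: [-1.209, 1.2, -1.211]
contact_force: [-0.2, 0.5, -2.1]
opening: 0.0239
```

```bash
python3 - <<'E'
from h import *
from station import ctrl
o=ctrl.get_obs();print(o["tool_pos"],o["contact_force"],o["t"],o["opening"])
plan(o,[.524,-.247,.26],0,1)
for n in ("scene","top","wrist"):
    im=ctrl.get_image(n); cv2.imwrite(f"pics/{n}2.png",im[:,:,::-1])
    if n=="scene": cv2.imwrite("pics/scene2z.png",cv2.resize(im[100:280,130:320,::-1],None,fx=3.3,fy=3.3,interpolation=2))
E
```

```text
[ 0.52616622 -0.24429568  0.27112487] [-0.20764487  0.47223146 -2.07851816] 8.05 0.02391108533851572
[[0.0027, 0.0111, -0.0022]] [[-0.37, 0.25, 0.16]]
```

View pics/scene2z.png

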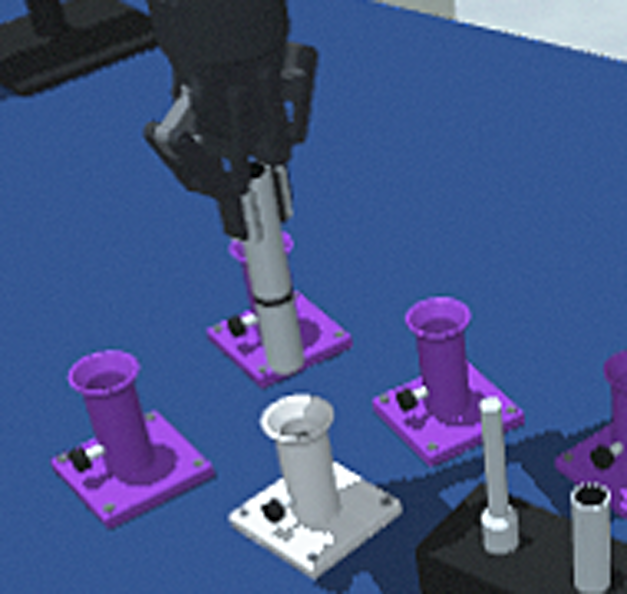

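View pics/wrist2.png

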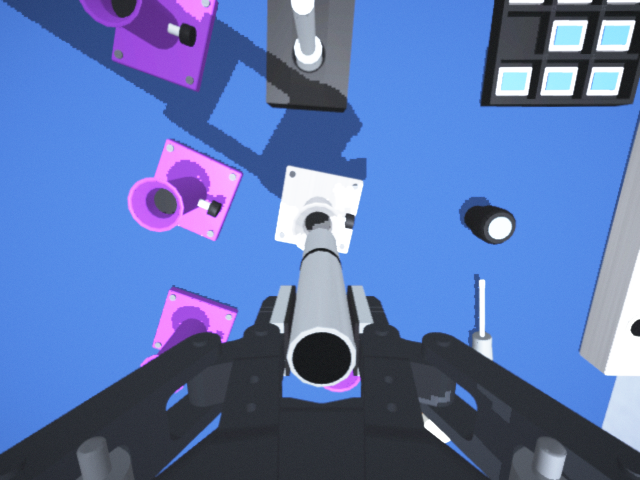

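View pics/top2.png

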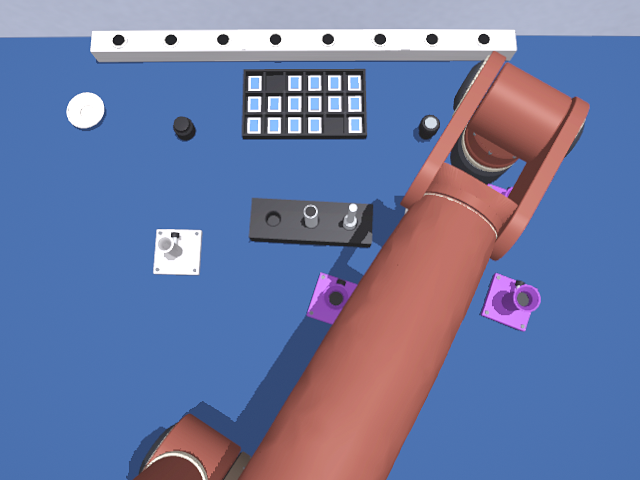

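```bash
python3 - <<'E'
from h import *
from station import ctrl
o=ctrl.get_obs(); p=ctrl.camera_params("wrist"); M=R.from_rotvec(o["tool_rot"])
for d in ((0,-.0276,0),(0,.0624,0),(0,.1224,0),(.005,-.0276,0),(0.005,.1224,0)): print(d,proj(p,o["tool_pos"]+M.apply(d)))
print("rim",proj(p,[.5242,-.247,.1]), M.as_matrix().round(4))
s=ctrl.camera_params("scene")
for d in ((0,-.0276,0),(0,.0624,0),(0,.1224,0)): print(d,(proj(s,o["tool_pos"]+M.apply(d))-[130,100])*3.3)
im=cv2.imread("pics/wrist2.png"); cv2.imwrite("pics/wz.png",cv2.resize(im[200:400,260:390],None,fx=3,fy=3,interpolation=2))
E
```

```text
(0, -0.0276, 0) [[320.42107811 357.22065368]]
(0, 0.0624, 0) [[320.81053531 268.1156879 ]]
(0, 0.1224, 0) [[320.9269527  241.47084155]]
(0.005, -0.0276, 0) [[320.432845   369.31325285]]
(0.005, 0.1224, 0) [[320.92966223 247.52982801]]
rim [[317.93096197 229.2302854 ]] [[ 0.0037  0.006   1.    ]
 [-1.     -0.0025  0.0037]
 [ 0.0025 -1.      0.006 ]]
(0, -0.0276, 0) [[250.21687708 167.00374887]]
(0, 0.0624, 0) [[273.31266103 288.99336741]]
(0, 0.1224, 0) [[287.06288671 362.04271779]]
```

View pics/wz.png

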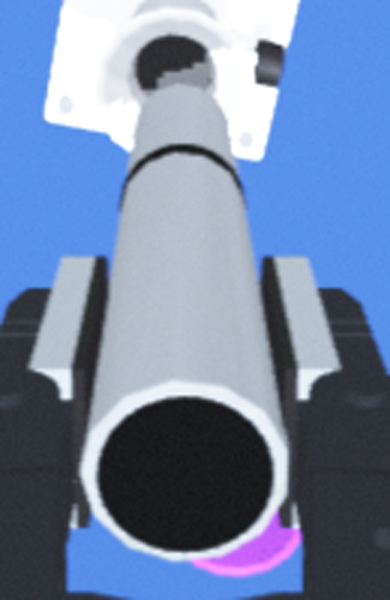

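>>> {"method": "servo_tool", "body": {"delta_pos": [[0.003, 0.01, -0.002], [0, 0.01, 0], [0, 0, 0]], "dr": [[-0.4, 0.2, 0.2], [0, 0, 0], [0, 0, 0]], "grip": [0, 0, 0]}}

```text
t: 8.57
tool_pos: [0.5235, -0.2481, 0.2486]
tool_rot: [-1.209, 1.213, -1.207]
contact_force: [0.3, 0.5, -1.5]
opening: 0.0237
```

```bash
cat > st.py <<'E'
from h import *
from station import ctrl
o=ctrl.get_obs();print(o["tool_pos"].round(4),o["contact_force"].round(2),o["t"],o["opening"],R.from_rotvec(o["tool_rot"]).as_matrix()[:,1].round(4))
plan(o,[.524,-.247,.1624],0,1)
E
python3 st.py
```

```text
[ 0.5235 -0.2481  0.2486] [ 0.33  0.49 -1.54] 8.575 0.023661682559366893 [-0.0027  0.0019 -1.    ]
[[-0.001, 0.0862, 0.0008]] [[0.16, -0.04, -0.11]]
```

>>> {"method": "servo_tool", "body": {"delta_pos": [[-0.001, 0.012, 0.001], [0, 0.012, 0], [0, 0.008, 0], [0, 0, 0]], "dr": [[0.2, 0, -0.1], [0, 0, 0], [0, 0, 0], [0, 0, 0]], "grip": [0, 0, 0, 0]}}

```text
t: 9.07
tool_pos: [0.5241, -0.2468, 0.2133]
tool_rot: [-1.208, 1.211, -1.209]
contact_force: [-0.4, 0.1, -2.2]
opening: 0.0236
```

```bash
python3 st.py
```

```text
[ 0.5241 -0.2468  0.2133] [-0.37  0.1  -2.2 ] 9.075 0.02358202952158904 [-3.0e-04  1.1e-03 -1.0e+00]
[[0.0003, 0.0509, -0.0001]] [[0.02, -0.05, -0.06]]
```

Aligned to within 0.3 mm, with the tube's bottom at about 0.091, inside the funnel. I'll lower it slowly.

>>> {"method": "servo_tool", "body": {"delta_pos": [[0, 0.004, 0], [0, 0.004, 0], [0, 0.004, 0], [0, 0, 0]], "dr": [[0, 0, 0], [0, 0, 0], [0, 0, 0], [0, 0, 0]], "grip": [0, 0, 0, 0]}}

```text
t: 9.57
tool_pos: [0.5246, -0.2471, 0.2014]
tool_rot: [-1.208, 1.209, -1.21]
contact_force: [-0.7, -0.2, -1.5]
opening: 0.0239
```

```bash
python3 st.py
```

```text
[ 0.5246 -0.2471  0.2014] [-0.74 -0.16 -1.46] 9.575 0.023862848074723025 [ 1.1e-03  1.0e-04 -1.0e+00]
[[-0.0001, 0.039, -0.0006]] [[-0.06, -0.05, -0.01]]
```

>>> {"method": "servo_tool", "body": {"delta_pos": [[0, 0.004, -0.0005], [0, 0.004, 0], [0, 0.004, 0], [0, 0, 0]], "dr": [[0, 0, 0], [0, 0, 0], [0, 0, 0], [0, 0, 0]], "grip": [0, 0, 0, 0]}}

```text
t: 10.07
tool_pos: [0.5245, -0.2475, 0.1908]
tool_rot: [-1.208, 1.207, -1.212]
contact_force: [0.5, -0.1, -2.0]
opening: 0.0237
```

```bash
python3 st.py
```

```text
[ 0.5245 -0.2475  0.1908] [ 0.45 -0.07 -1.95] 10.075 0.023747900915304036 [ 0.0025 -0.0011 -1.    ]
[[-0.0005, 0.0284, -0.0006]] [[-0.14, -0.04, 0.06]]
```

>>> {"method": "servo_tool", "body": {"delta_pos": [[-0.0005, 0.004, -0.0005], [0, 0.004, 0], [0, 0.004, 0], [0, 0, 0]], "dr": [[-0.1, 0, 0.1], [0, 0, 0], [0, 0, 0], [0, 0, 0]], "grip": [0, 0, 0, 0]}}

```text
t: 10.58
tool_pos: [0.5246, -0.2476, 0.1791]
tool_rot: [-1.208, 1.208, -1.212]
contact_force: [-0.4, -0.3, -1.2]
opening: 0.024
```

```bash
python3 st.py
```

```text
[ 0.5246 -0.2476  0.1791] [-0.4  -0.25 -1.23] 10.575 0.02404224381329907 [ 2.4e-03 -9.0e-04 -1.0e+00]
[[-0.0006, 0.0167, -0.0007]] [[-0.14, -0.04, 0.05]]
```

```bash
python3 - <<'E'
from h import *
from station import ctrl
for n in ("scene","wrist"):
    im=ctrl.get_image(n)[:,:,::-1]; cv2.imwrite(f"pics/{n}3.png",im)
a=cv2.resize(cv2.imread("pics/scene3.png")[140:270,180:270],None,fx=4.4,fy=4.4,interpolation=2)
b=cv2.resize(cv2.imread("pics/wrist3.png")[200:400,260:390],None,fx=2.86,fy=2.86,interpolation=2)
cv2.imwrite("pics/c3.png",np.hstack([a,b]))
E
```

```text
(no output)
```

View pics/c3.png

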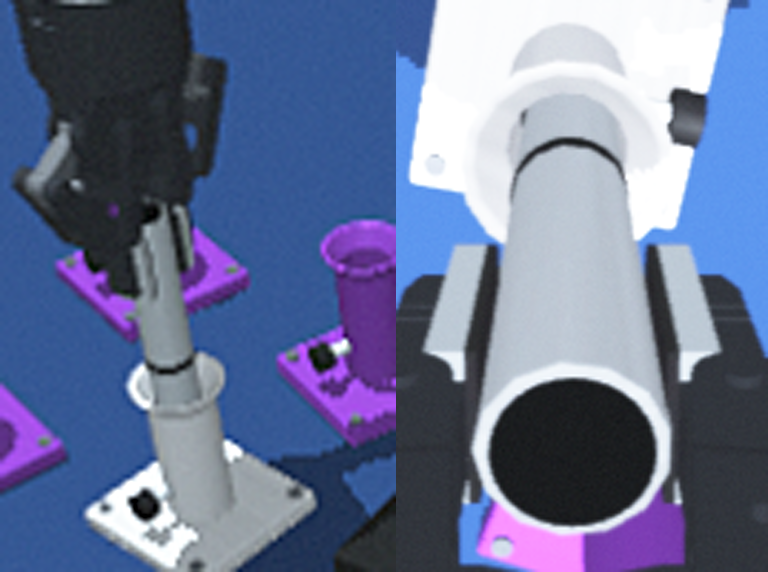

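The tube is in the bore and centred, with the ring still above the rim and no sign of slip. Continuing down.

>>> {"method": "servo_tool", "body": {"delta_pos": [[-0.0005, 0.004, -0.0005], [0, 0.004, 0], [0, 0.004, 0], [0, 0, 0]], "dr": [[-0.1, 0, 0.1], [0, 0, 0], [0, 0, 0], [0, 0, 0]], "grip": [0, 0, 0, 0]}}

```text
t: 11.18
tool_pos: [0.5246, -0.2475, 0.1672]
tool_rot: [-1.207, 1.208, -1.211]
contact_force: [-0.3, -0.2, 0.1]
opening: 0.0239
```

```bash
python3 st.py; cat > chk.py <<'E'
from h import *
from station import ctrl
import sys
n0=sys.argv[1]; o=ctrl.get_obs(); w=ctrl.camera_params("wrist"); W=ctrl.get_image("wrist")[:,:,::-1].copy(); s=ctrl.camera_params("scene"); S=ctrl.get_image("scene")[:,:,::-1].copy()
M=R.from_rotvec(o["tool_rot"]); tp=o["tool_pos"]
print("top pred",proj(w,tp+M.apply([0,-.0276,0])))
a=np.linspace(0,2*np.pi,200)
cW,cS=3,4.4
A=cv2.resize(S[170:270,180:270],None,fx=cS,fy=cS,interpolation=2);B=cv2.resize(W[200:390,260:390],None,fx=cW,fy=cW,interpolation=2)
cv2.imwrite(f"pics/{n0}a.png",A);cv2.imwrite(f"pics/{n0}b.png",B)
E
python3 chk.py c4
```

```text
[ 0.5246 -0.2475  0.1672] [-0.28 -0.19  0.09] 11.175 0.02391689882847338 [ 2.1e-03 -3.0e-04 -1.0e+00]
[[-0.0005, 0.0048, -0.0006]] [[-0.12, -0.05, 0.02]]
top pred [[320.44093179 357.24868207]]
```

View pics/c4a.png

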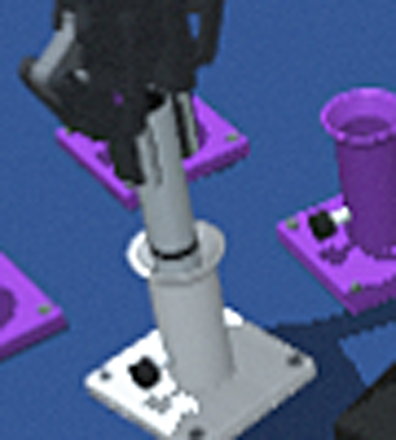

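View pics/c4b.png

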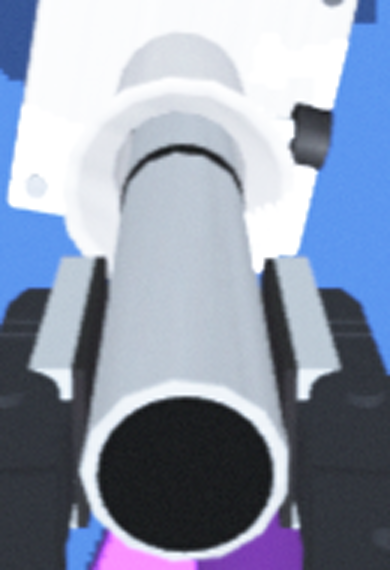

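By the scene view the ring centre is about 5 mm above the rim, which agrees with the computed 4.8 mm.

>>> {"method": "servo_tool", "body": {"delta_pos": [[-0.0005, 0.0025, -0.0005], [0, 0.0024, 0], [0, 0, 0], [0, 0, 0]], "dr": [[-0.1, 0, 0], [0, 0, 0], [0, 0, 0], [0, 0, 0]], "grip": [0, 0, 0, 0]}}

```text
t: 11.78
tool_pos: [0.5247, -0.2473, 0.1628]
tool_rot: [-1.209, 1.208, -1.212]
contact_force: [-0.1, 0.5, 1.1]
opening: 0.0241
```

```bash
python3 st.py; python3 chk.py c5; python3 - <<'E'
from h import *
# measured overlay: predicted front ring-edge arcs for several ring heights, in scene crop
from station import ctrl
s=ctrl.camera_params("scene"); c=np.array([.5246,-.2475]); e=s["eye"][:2]-c; th=np.arctan2(e[1],e[0])
for z in (.096,.098,.1,.102,.104):
    print(z,(proj(s,[*(c+.0125*np.array([np.cos(th),np.sin(th)])),z])-[180,170])*4.4)
a=np.linspace(0,2*np.pi,100)
P=(proj(s,np.c_[c[0]+.0235*np.cos(a),c[1]+.0235*np.sin(a),0*a+.1])-[180,170])*4.4; print(P.min(0),P.max(0))
A=cv2.imread("pics/c5a.png"); cv2.imwrite("pics/c5z.png",cv2.resize(A[190:330,100:260],None,fx=4,fy=4,interpolation=2))
E
```

```text
[ 0.5247 -0.2473  0.1628] [-0.05  0.5   1.15] 11.775 0.024120791185582895 [ 0.0018 -0.0015 -1.    ]
[[-0.0003, 0.0004, -0.0007]] [[-0.1, -0.04, 0.08]]
top pred [[320.39973322 357.24384647]]
0.096 [[179.5554882  264.31883495]]
0.098 [[178.98843701 261.41398397]]
0.1 [[178.41982703 258.50151733]]
0.102 [[177.84965156 255.58140356]]
0.104 [[177.27790385 252.65361104]]
[130.07380681 215.75903056] [220.71107265 272.81687256]
```

View pics/c5z.png

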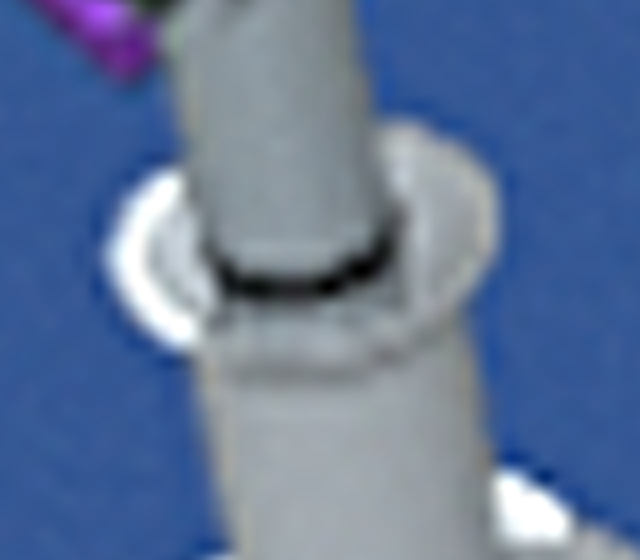

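View pics/c5b.png

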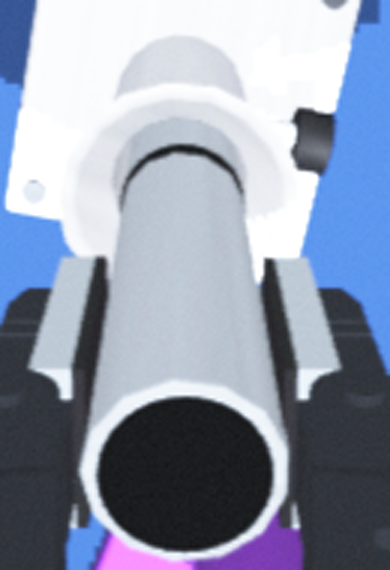

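Kinematics put the ring within 0.4 mm of the rim. The scene view reads a little differently, so I'll overlay a model, shifting it to fit the holder rim first.

```bash
cat > ov.py <<'E'
from h import *
from station import ctrl
s=ctrl.camera_params("scene"); c=np.array([.5243,-.2472]); F=8; x0,y0,w,h=195,208,50,45
e=s["eye"][:2]-c; th=np.arctan2(e[1],e[0])
avg=np.mean([ctrl.get_image("scene")[:,:,::-1].astype(float) for _ in range(6)],0); np.save("pics/avg.npy",avg)
ims=[cv2.imread("pics/scene0.png").astype(float),avg]
def arc(r,z,a): return proj(s,np.c_[c[0]+r*np.cos(a),c[1]+r*np.sin(a),0*a+z])
full=np.linspace(0,2*np.pi,120); fr=np.linspace(th-1.4,th+1.4,60)
# shift fit: chamfer of rim inner circle against gradient magnitude in scene0
out=[]
for sh in ((0,0),(-.4,1.6)):
  row=[]
  for k,im in enumerate(ims):
    A=cv2.resize(np.uint8(im[y0:y0+h,x0:x0+w]),None,fx=F,fy=F,interpolation=2)
    T=lambda P: np.int32(((P+sh-[x0,y0]+.5)*F).round())
    cv2.polylines(A,[T(arc(.0215,.1,full))],True,(0,0,255),1)
    if k==1:
        for z in (.0975,.1025): cv2.polylines(A,[T(arc(.0125,z,fr))],False,(0,255,255),1)
    else: cv2.polylines(A,[T(arc(.0145,.088,full))],True,(0,255,0),1)
    row.append(A)
  cv2.imwrite(f"pics/ov{len(out)}.png",np.hstack(row)); out.append(1)
E
python3 ov.py
```

```text
(no output)
```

View pics/ov0.png

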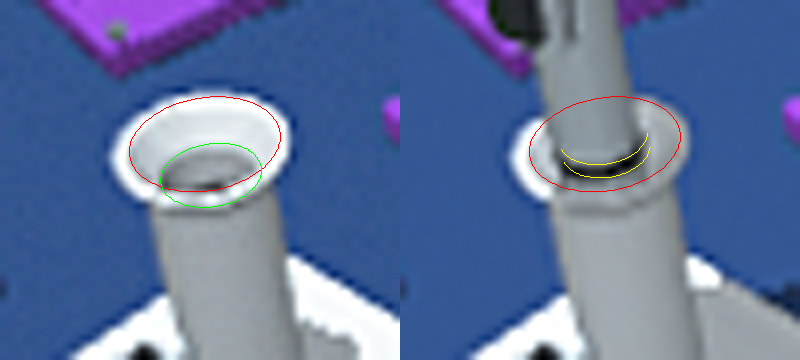

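View pics/ov1.png

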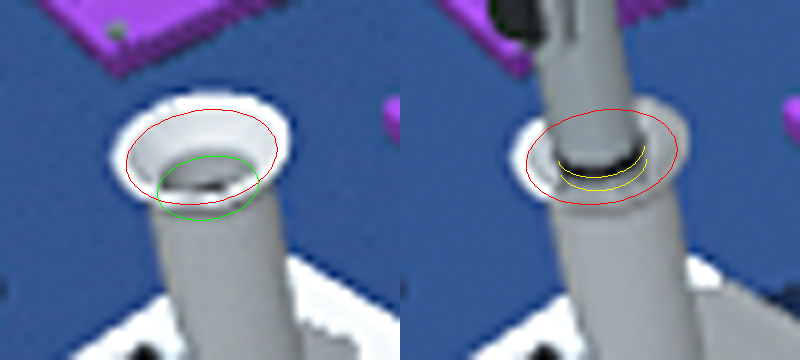

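```bash
cat > ovw.py <<'E'
from h import *
from station import ctrl
o=ctrl.get_obs(); s=ctrl.camera_params("wrist"); F=7; x0,y0,w,h=272,222,90,75
im=np.mean([ctrl.get_image("wrist")[:,:,::-1].astype(float) for _ in range(3)],0)
M=R.from_rotvec(o["tool_rot"]); b=o["tool_pos"]+M.apply([0,.1224,0]); u=-M.as_matrix()[:,1]; print(b,o["t"])
A=cv2.resize(np.uint8(im[y0:y0+h,x0:x0+w]),None,fx=F,fy=F,interpolation=2); cv2.imwrite("pics/owraw.png",A)
a=np.linspace(0,2*np.pi,120)
def circ(c,r,a): return proj(s,np.c_[c[0]+r*np.cos(a),c[1]+r*np.sin(a),0*a+c[2]])
T=lambda P: np.int32(((P-[x0,y0]+.5)*F).round())
c=np.array([.5243,-.2472])
cv2.polylines(A,[T(circ([*c,.1],.0215,a))],True,(0,0,255),1)
cv2.polylines(A,[T(circ([*c,.088],.0145,a))],True,(0,255,0),1)
f=np.linspace(.1,np.pi-.1,60)
for d in (.0575,.0625): cv2.polylines(A,[T(circ(b+u*d,.0125,f))],False,(0,200,255),1)
cv2.imwrite("pics/ow.png",A)
E
python3 ovw.py
```

```text
[ 0.52487486 -0.24749784  0.04036   ] 12.175
```

View pics/ow.png

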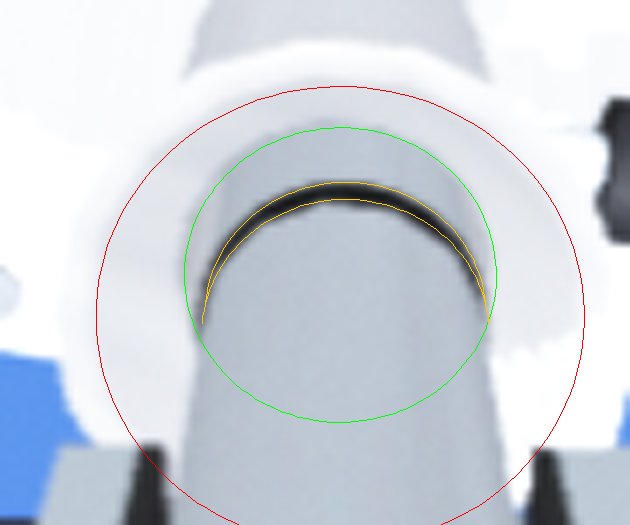

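View pics/owraw.png

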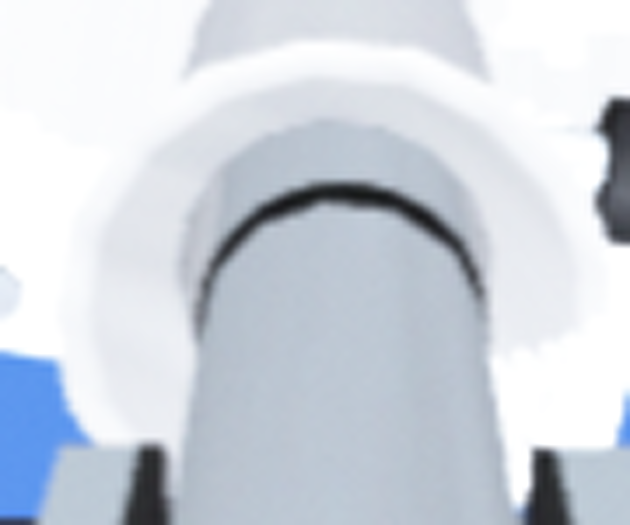

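The wrist overlay puts the ring where kinematics predict, to within 0.5 px. The scene overlay hints it may be 1–2 mm high and kinematics say 0.4 mm high, so I'll push about 1 mm more.

>>> {"method": "servo_tool", "body": {"delta_pos": [[0, 0.0013, 0], [0, 0, 0], [0, 0, 0]], "dr": [[0, 0, 0], [0, 0, 0], [0, 0, 0]], "grip": [0, 0, 0]}}

```text
t: 12.7
tool_pos: [0.5247, -0.2473, 0.1615]
tool_rot: [-1.209, 1.208, -1.212]
contact_force: [0.9, -0.4, 3.0]
opening: 0.0239
```

```bash
python3 st.py
```

```text
[ 0.5247 -0.2473  0.1615] [ 0.9  -0.4   2.96] 12.7 0.02391269236158663 [ 0.0017 -0.0014 -1.    ]
[[-0.0003, -0.0009, -0.0007]] [[-0.1, -0.04, 0.08]]
```

Ring is at about 0.099 against the rim at 0.100. Releasing.

>>> {"method": "servo_tool", "body": {"delta_pos": [[0, 0, 0], [0, 0, 0], [0, 0, 0], [0, 0, 0], [0, 0, 0]], "dr": [[0, 0, 0], [0, 0, 0], [0, 0, 0], [0, 0, 0], [0, 0, 0]], "grip": [0.6, 1, 1, 1, 1]}}

```text
t: 13.32
tool_pos: [0.5236, -0.2463, 0.1596]
tool_rot: [-1.209, 1.211, -1.208]
contact_force: [-0.0, 0.2, 0.9]
opening: 0.0854
```

>>> {"method": "servo_tool", "body": {"delta_pos": [[0, -0.01, 0], [0, -0.025, 0], [0, -0.04, 0], [0, -0.04, 0], [0, 0, 0]], "dr": [[0, 0, 0], [0, 0, 0], [0, 0, 0], [0, 0, 0], [0, 0, 0]], "grip": [1, 1, 1, 1, 1]}}

```text
t: 13.95
tool_pos: [0.5239, -0.2465, 0.2807]
tool_rot: [-1.208, 1.21, -1.209]
contact_force: [0.4, 0.2, 0.7]
opening: 0.0857
```

>>> {"method": "servo_tool", "body": {"delta_pos": [[0.06, -0.01, 0], [0.06, 0, 0], [0.04, 0, 0], [0, 0, 0]], "dr": [[0, 0, 0], [0, 0, 0], [0, 0, 0], [0, 0, 0]], "grip": [1, 1, 1, 1]}}

```text
t: 14.45
tool_pos: [0.5234, -0.4088, 0.2882]
tool_rot: [-1.209, 1.21, -1.205]
contact_force: [-0.0, 0.6, -0.1]
opening: 0.0854
```

```bash
python3 look.py w6; python3 - <<'E'
from h import *
from station import ctrl
for n in ("scene","top"):
    im=ctrl.get_image(n)[:,:,::-1]; cv2.imwrite(f"pics/{n}6.png",im)
a=cv2.resize(cv2.imread("pics/scene6.png")[150:320,180:370],None,fx=4,fy=4,interpolation=2);cv2.imwrite("pics/scene6z.png",a[:600])
E
```

```text
14.45 [ 0.5234301  -0.40877448  0.28820241] [-0.04932695  0.61418164 -0.08141469] 0.08537392910297639 [[0.002, -0.001, 1.0], [-1.0, 0.003, 0.002], [-0.003, -1.0, -0.001]]
{'fovy': 71.85586948738953, 'cx': 321.06285048442993, 'cy': 243.40101338909875, 'k1': 0.010152354334031105, 'eye': array([ 0.52378196, -0.33761532,  0.41756773]), 'rotation': array([ 2.86166295e+00,  2.76559581e-03, -2.68520933e-03])}
```

View pics/w6.png

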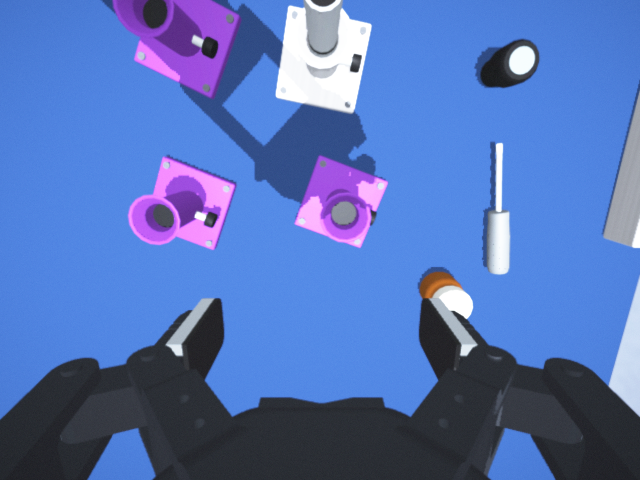

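View pics/scene6z.png

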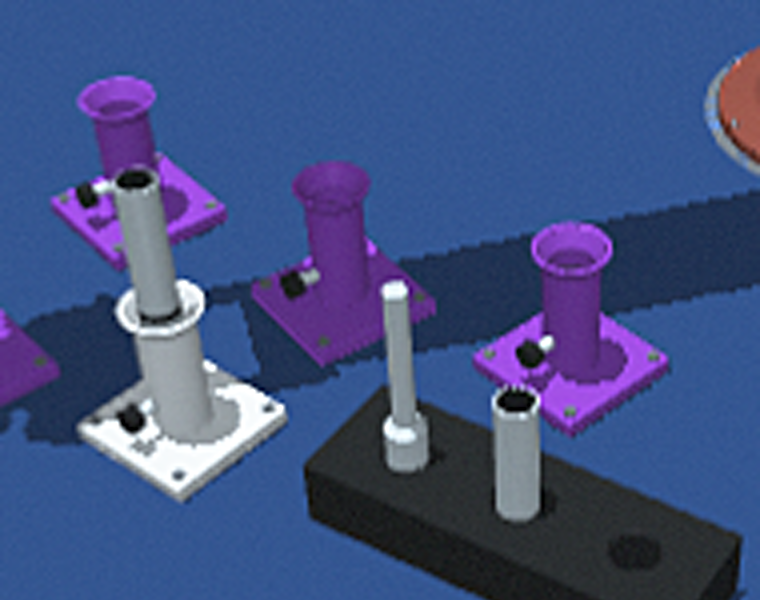

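The tube is released and standing upright in the white holder with the ring at the rim. Both other posts are in the rack. I'll check the tube-top height by triangulation.

```bash
python3 - <<'E'
import cv2,numpy as np
a=cv2.imread("pics/scene6.png")[185:240,195:245];b=cv2.imread("pics/top6.png")[180:240,400:460]
cv2.imwrite("pics/f6.png",np.hstack([cv2.resize(a,(400,440),interpolation=2),cv2.resize(b,(400,400),interpolation=2).copy() if 0 else cv2.copyMakeBorder(cv2.resize(b,(400,400),interpolation=2),0,40,0,0,0)]))
E
```

```text
(no output)
```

View pics/f6.png

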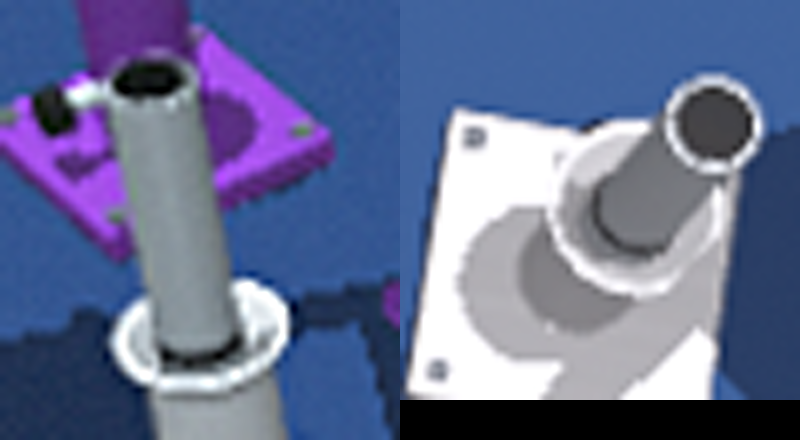

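```bash
python3 - <<'E'
from h import *
from station import ctrl
s,t=ctrl.camera_params("scene"),ctrl.camera_params("top")
r=[ray(s,(214.1,195)),ray(t,(446.95,198.45))]; print(tri(*r), ctrl.get_obs()["contact_force"])
w=np.load("pics/w6.npy",allow_pickle=True).item()
for z in (.185,.189,.193): print(z,proj(s,[.5245,-.2473,z]),proj(t,[.5245,-.2473,z]))
E
```

```text
(array([ 0.52339084, -0.24900034,  0.18566744]), [np.float64(0.0006401417173651999), np.float64(0.0006401417173652194)]) [-0.3646131  -0.48995895  0.55739788]
0.185 [[214.16912561 195.65234657]] [[445.51229599 198.13107252]]
0.189 [[213.87719373 194.16532085]] [[446.04509344 197.51956554]]
0.193 [[213.58354627 192.66997882]] [[446.58248726 196.90277222]]
```

```bash
python3 -c "
from station import ctrl
print(ctrl.finish_job())"
```

```text
the job is handed in; nothing more can be done
None
```

The ringed tube is standing upright in the white wide-mouth holder, ringed end down, with its ring mark at the rim. I let go of it, moved the gripper clear, and handed the job in at about 14.6 s. The last pictures show the plain tube and the slim rod still in the rack, and I did not touch the purple look-alikes.

- **Ring depth:** from the arm's position, the ring centre is about 1 mm below the rim. I pushed that last millimetre on purpose because the scene view suggested the ring was still 1–2 mm high.
- **Tube top:** triangulating from the scene and top cameras gives 0.1857 m. That camera pair read about 3.5 mm low on the tube earlier, so the corrected figure is about 0.189 m, against 0.190 m when level.
- **Wrist view:** before the last push, the ring matched its predicted place to within about 0.5 px.
- **Disagreement:** the two camera measurements of the rim height differ, 0.0946 m from scene and top and 0.102 m from the wrist. The given 0.100 m lies between them and is what I used, so the ring's level is good to about 1–2 mm.
- **Forces:** the readings between moves never exceeded about 3 N.

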